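# Put the loose cover back on the slide tray

## Robot

A 7-joint arm with a two-finger parallel gripper is mounted at the origin on the work surface. World frame = base frame: x ahead of the robot, y to its left, z up, the work surface at z = 0. Lengths are in m, angles in rad, forces in N, time in s.
With the tool pointing down it reaches from about 0.4 to 0.875 m from the base axis. Payload 6.5 kg.
Tool frame: the origin (TCP) lies between the finger pads; the fingertips stand 25 mm ahead of it and the grasp point (between the pads) lies 6 mm ahead of it; z points along the fingers, y is the direction in which the jaws open and shut (so a half turn about z gives the same grasp; the last joint's range is limited). The gripper opens to 85 mm and grips with 20 to 120 N. Pads are 22 mm wide; open, the fingers measure 114 mm over their backs; the gripper's body (76 mm by 85 mm) begins 54 mm behind the grasp point. The pads swing forward as they close: fully open they stand 13 mm farther back than shut.
Start: joints at [1.094, 0.536, -0.004, 1.538, 0.003, 1.067, -0.071], TCP at [0.26, -0.596, 0.256] pointing down, gripper open.
Joint ranges: [-2.7, 2.7], [-0.37, 2.16], [-1.27, 1.26], [0.24, 2.4], [-1.31, 4.45], [0.19, 1.91], [-2.76, 2.76]. Speed limits (rad/s): [2.39, 2.39, 3.14, 3.14, 3.14, 3.14, 3.14].

## Interface

Orientations are given as a unit quaternion [w, x, y, z].
In Python, from station import * gives the robot as it stands.
- The arm moves only by the shell command python3 -m handwheel 'ROWS' [FORCE]. ROWS is a JSON object of lists of equal length, an entry for each row: "offset": the shift along the tool's x, y, z in mm, a list of three; "turn": the turn, a rotation vector about the tool's x, y, z in degrees, a list of three; "grip": the closure, from -1 (fully open) to 1 (shut). A call has 1 to 20 rows; each row is the pose to reach, as a shift and turn from the pose measured when the call began, along the tool's axes at that moment; what a row does not reach only later rows make up. A row lasts 1/8 s, in which the tool goes at most 62.5 mm and 10.7 degrees, less where a joint would pass 70% of its speed; a pose out of reach is approached as far as the arm can. A call with a gripper value outside its range is refused whole. The fingers move at their own pace and stop on an object; FORCE is the grip in N (left out, the last holds). Time passes only in rows, so rows that repeat a pose let the fingers close. It gives the time, the measured TCP pose, the force and the opening at its end, in the units of the state.
- read_state(): the state, without advancing time (a new reading comes with each control period).
- snapshot(name): name is "side" or "top"; returns a dict with "frame" (384x512x3 uint8, blue, green, red), "fx", "fy", "cx", "cy" (pixels), "D" ([k1, k2, p1, p2, k3] as OpenCV has them; the pictures are not rectified), "pose" (4x4, takes a point from camera to world coordinates). Camera axes: x right, y down, z forward; pixel columns grow to the right and rows downward; lengths in m; the calibration is good to about 2 mm. A picture is of the moment at which its call begins. There is no depth.
- sign_off(): hands the job in, once; it reports no verdict.
The state is a dict: "clock": time; "q": joint angles; "qvel": joint speeds; "joint_torque": joint torques, N m; "tool_pos": TCP position; "orientation": TCP orientation; "ft_force": force on the tool from outside, world axes, zero at the start; "torque": the same for the moment, N m; "width": finger opening in m.
Only numpy, scipy, OpenCV 4.12 (cv2) and the standard library are available. Lean on these libraries where they do the work, as an engineer would, in place of code of your own. Each camera call takes 0.05 s, during which the arm holds its last target. There are 200 camera calls.

## Task

Put the loose flat cover plate back on the longer of the two slide trays. It lies too flat to be picked up: slide it along the stand until it sticks out well past (at least 30 mm) the open end that the tall case does not block, pinch the overhanging part, lift it away and set it down on the tray's rim between the two raised end walls, flat, centred and square, without dropping it. Leave the trays, the case and the loupe standing where they are, and let go of the cover.

Things in the scene. Friction and masses are not known exactly. Their poses are not given: they have to be found in the camera images.
- cover: Loose plain flat metal plate, white coated on top, 130 mm long (its x axis) x 65 mm wide (y) x 3 mm thick, about 0.07 kg; both ends alike. Its bare smooth underside slides easily on the stand (friction about 0.25); its coated top grips fingertips that press on it (about 0.9). It starts flat on the stand, place and yaw vary. Origin: centre of its underside; z up.
- cover_end_a (a point): Middle of the cover's +x end, at its underside (65 mm from the cover's origin).
- cover_end_b (a point): Middle of the cover's -x end, at its underside (65 mm from the cover's origin).
- stand: Low dark grey stand with aluminium rails, fixed (place and yaw vary). Flat top 60 mm above the table, 270 mm along its x axis (away from the robot), 260 mm along y; board 18 mm thick. Rails 8 mm wide, 12 mm high, run along its near and far sides (x = -131 and +131 mm), 254 mm apart inside; the two ends (y = -130, +130 mm) are open, free air beyond and below. Origin: centre of its underside on the table.
- tray: Longer slide tray, grey steel, loose, 0.55 kg, full of slides (they end below the rim), on the table to one side of the stand: 146 mm long (x axis) x 55 mm wide. Long walls end in a level rim 56 mm up; end walls, 4 mm thick, rise to 64 mm, 138 mm apart inside: the cover drops between them with 4 mm to spare per end and overhangs each long wall by 5 mm. Origin: centre of underside.
- tray_rim (a point): Centre of the longer tray's mouth, at rim height (56 mm above the tray's underside), axes as the tray's: the middle of the cover's underside belongs here.
- short_tray: The shorter slide tray, same make, width and height but only 100 mm long (x axis), which the cover does not fit; stays open and where it is, on the other side of the stand from the longer tray. About 0.55 kg, loose. Origin: centre of its underside.
- case: Cardboard box file standing on the stand across one of its open ends, 180 mm (x axis) x 36 mm (y) x 100 mm high, 0.6 kg, loose; it blocks that end. Origin: centre of its underside.
- loupe: Round white-bodied magnifier, 34 mm diameter, 35 mm high, 0.06 kg, loose, standing on the stand near the other open end, in or near the cover's way; the cover passes between it and one of the rails. Origin: centre of its underside.
Mind the look-alikes: they are no part of the job. There is more than one size of the cover; the job needs the largest. Leave any blue look-alike of the short_tray alone.

How it is judged:
By the outcome, as a careful person would: the job done as asked, in the order asked, and still so for the second after the job is handed in, with the robot touching nothing.
It also fails if it takes over 61 s, if anything falls off the work surface, if the arm or the gripper's body presses on something with over 40 N, if the wrist force passes 120 N, or if a joint passes its speed limit or range.

## Working session

There is one attempt and no reset: what is moved stays moved. The work goes in short steps, Python scripts to look and compute and a shell command to move; the robot and the scene stay as the last step left them, time stands still between calls to the robot, and variables do not carry over. Pictures are saved under pics/ and viewed, about 8 in all and at most 12, crops included, and the job is handed in when it is done.

```bash
mkdir -p pics; cat > h.py <<'E'
from station import *
import numpy as np, cv2
from scipy.spatial.transform import Rotation as R
def cast(s,px,z):
    px=np.array(px,float).reshape(-1,1,2)
    K=np.array([[s['fx'],0,s['cx']],[0,s['fy'],s['cy']],[0,0,1]])
    u=cv2.undistortPoints(px,K,np.array(s['D'],float)).reshape(-1,2)
    P=np.array(s['pose']); d=np.c_[u,np.ones(len(u))]@P[:3,:3].T; o=P[:3,3]
    return o+d*((z-o[2])/d[:,2])[:,None]
def proj(s,X):
    P=np.linalg.inv(np.array(s['pose'])); K=np.array([[s['fx'],0,s['cx']],[0,s['fy'],s['cy']],[0,0,1]])
    r,_=cv2.Rodrigues(P[:3,:3]); return cv2.projectPoints(np.array(X,float).reshape(-1,3),r,P[:3,3],K,np.array(s['D'],float))[0].reshape(-1,2)
def rot(): 
    q=np.array(read_state()['orientation']); return R.from_quat(q[[1,2,3,0]])
E
python3 - <<'E'
from h import *
import pickle
S={n:snapshot(n) for n in('top','side')}
for n,s in S.items():
    cv2.imwrite(f'pics/{n}0.png',cv2.resize(s['frame'],(800,600))); print(n,np.round(s['pose'],3).tolist(),s['fx'])
pickle.dump(S,open('s0.pkl','wb'))
st=read_state();print(st); print(rot().as_matrix().round(3))
E
```

```text
top [[0.013, -0.991, 0.136, 0.355], [-1.0, -0.012, 0.012, 0.072], [-0.01, -0.136, -0.991, 0.919], [0.0, 0.0, 0.0, 1.0]] 365.4910915036667
side [[-0.807, -0.342, 0.482, -0.09], [-0.591, 0.463, -0.661, 0.807], [0.003, -0.818, -0.576, 0.73], [0.0, 0.0, 0.0, 1.0]] 372.3732641031079
{'clock': 0.1, 'q': array([ 1.09377829,  0.53710879, -0.00444354,  1.5387468 ,  0.00260434,
        1.06728775, -0.07118587]), 'qvel': array([-2.51585880e-05, -1.45716815e-03,  7.21120126e-04, -2.06353509e-03,
        7.68628872e-04,  8.57077340e-04,  9.84322959e-04]), 'joint_torque': array([ 1.90827319e-03, -5.84571540e+01,  1.05178200e+00, -2.59780169e+01,
        1.26359321e-02,  4.55770525e-03, -7.62899759e-06]), 'tool_pos': array([ 0.25937041, -0.59544791,  0.25549943]), 'orientation': array([-7.42318943e-04,  9.78967952e-01,  2.04012626e-01, -2.13689130e-04]), 'ft_force': array([-0.2232077 ,  0.21246521, -0.06422804]), 'torque': array([ 0.02469978, -0.03388154, -0.01518002]), 'width': 0.08538817314841432}
[[ 0.917  0.399 -0.001]
 [ 0.399 -0.917  0.001]
 [-0.    -0.002 -1.   ]]
```

View pics/top0.png

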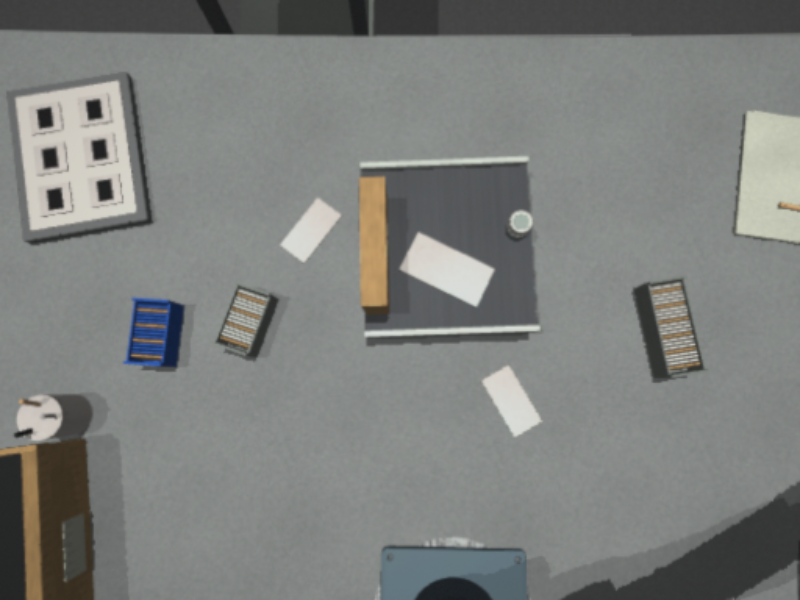

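View pics/side0.png

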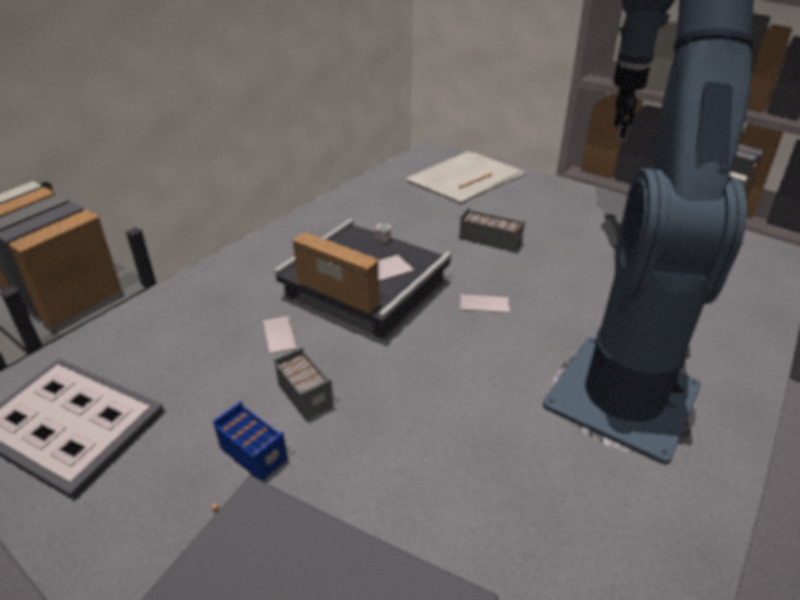

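Top view (800x600): the cover lies on the stand at about (447,269), the case blocks the left (+y) end, and the loupe is at (520,222) near the open right (-y) end. The long tray is at (670,328), outside that open end. The short grey tray is at (247,321) and the blue one at (153,332). The two other white plates, lying on the table, are decoys. The side view agrees with this.

```bash
cat > meas.py <<'E'
from h import *
def rect(s,poly,z,name):
    W=cast(s,poly,z)[:,:2].astype(np.float32)*1000
    (c,sz,a)=cv2.minAreaRect(W); 
    if sz[0]<sz[1]: a+=90; sz=sz[::-1]
    a=(a+90)%180-90
    print(name,'c',np.round(c,1),'size',np.round(sz,1),'long axis yaw',round(a,1)); return np.array(c),a
def big(m,box):
    x0,y0,x1,y1=box; mm=np.zeros_like(m); mm[y0:y1,x0:x1]=m[y0:y1,x0:x1]
    cs=cv2.findContours(mm,cv2.RETR_EXTERNAL,cv2.CHAIN_APPROX_NONE)[0]
    return max(cs,key=cv2.contourArea)
E
python3 - <<'E'
from meas import *
import pickle
s=pickle.load(open('s0.pkl','rb'))['top']; f=s['frame']; g=cv2.cvtColor(f,cv2.COLOR_BGR2GRAY); hsv=cv2.cvtColor(f,cv2.COLOR_BGR2HSV)
w=((g>165)*255).astype(np.uint8)
rect(s,big(w,(250,145,322,200)),.063,'cover')
rect(s,big(w,(170,120,222,172)),.003,'plateA'); rect(s,big(w,(300,230,350,282)),.003,'plateB')
rect(s,big(w,(225,95,342,112)),.072,'rail far'); rect(s,big(w,(225,204,350,220)),.072,'rail near')
lo=((g>120)*255).astype(np.uint8)
rect(s,big(lo,(320,128,344,156)),.095,'loupe(mix)')
cs=((hsv[...,1]>110)&(g>60)).astype(np.uint8)*255
rect(s,big(cs,(225,108,250,200)),.16,'case')
cr=f[170:250,400:455]; cv2.imwrite('pics/tray.png',cv2.resize(cr,(550,800),interpolation=cv2.INTER_CUBIC)[:600])
a=cv2.resize(f[170:250,395:465],None,fx=7,fy=7,interpolation=cv2.INTER_CUBIC); b=cv2.resize(f[125:165,315:350],None,fx=8,fy=8,interpolation=cv2.INTER_CUBIC)
o=np.zeros((560,780,3),np.uint8); o[:560,:490]=a; o[:320,495:775]=b; cv2.imwrite('pics/tl.png',o)
E
```

```text
cover c [528.8  13.8] size [129.8  65. ] long axis yaw 64.3
plateA c [604.8 235.5] size [102.1  51.8] long axis yaw -35.3
plateB c [331.  -92.4] size [103.1  52.6] long axis yaw 30.2
rail far c [696.3  19.6] size [260.9   9. ] long axis yaw -87.4
rail near c [433.9   7. ] size [260.1   7.9] long axis yaw -87.2
loupe(mix) c [595.7 -96.3] size [64.4 39.2] long axis yaw -0.9
case c [546.3 120.5] size [178.9  33.5] long axis yaw 2.0
```

View pics/tl.png

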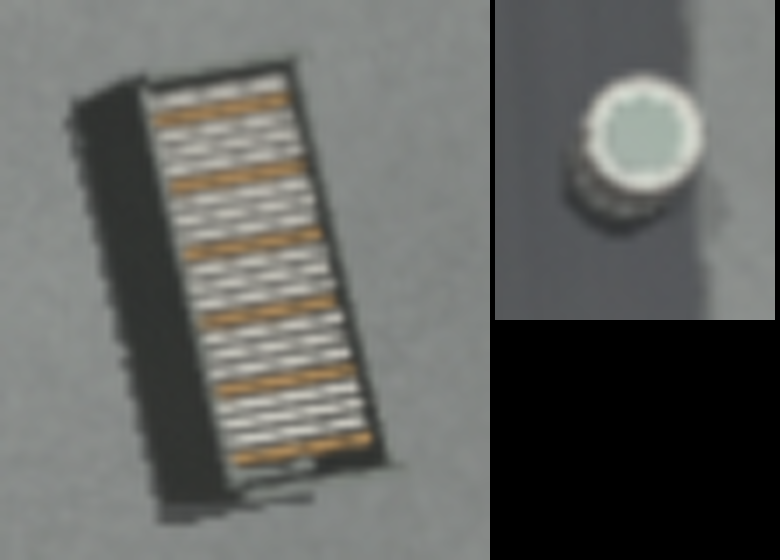

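```bash
cat >> h.py <<'E'
def goto(p,jaw):
    """print offset (mm) and turn (deg, about tool z) from now to TCP p (m) tool-down, tool y at yaw jaw (deg)"""
    st=read_state(); r=rot(); d=r.inv().apply(np.array(p)-st['tool_pos'])*1000
    j=np.radians(jaw); y=np.array([np.cos(j),np.sin(j),0]); z=np.array([0,0,-1.]); M=np.c_[np.cross(y,z),y,z]
    t=(r.inv()*R.from_matrix(M)).as_rotvec(degrees=True)
    print('offset',d.round(1),'turn',t.round(1))
E
python3 - <<'E'
from meas import *
import pickle
s=pickle.load(open('s0.pkl','rb'))['top']
c=lambda p,k,o:(np.array(p,float)+.5)/k-.5+np.array(o)
tp=c([[148,85],[293,62],[385,462],[235,490]],7,[395,170])
W=cast(s,tp,.064)*1000; print(W.round(1)); print('rim',W.mean(0),np.linalg.norm(W[1]-W[0]),np.linalg.norm(W[2]-W[1]),np.linalg.norm(W[3]-W[0]),[np.degrees(np.arctan2(*(a-b)[1::-1])) for a,b in((W[1],W[2]),(W[0],W[3]))])
print('loupe',cast(s,c([[148,133]],8,[315,125]),.095)*1000)
u=np.array([np.cos(np.radians(64.3)),np.sin(np.radians(64.3))])
p=np.array([.5288,.0138])+.008*u; print(p)
goto([*p,.14],-115.7)
E
```

```text
[[ 508.3 -291.    64. ]
 [ 516.7 -339.3   64. ]
 [ 383.6 -361.7   64. ]
 [ 373.7 -312.9   64. ]]
rim [ 445.56802633 -326.2305615    64.        ] 48.94602146152374 134.95027515862844 136.41622582559026 [np.float64(9.587697556872453), np.float64(9.234412473545717)]
loupe [[595.88144484 -93.03998826  95.        ]]
[0.53226927 0.02100862]
offset [ 496.4 -456.   116.1] turn [-0.1  0.  49.2]
```

```bash
python3 -m handwheel '{"offset":[[50,-46,0],[100,-92,0],[150,-138,0],[200,-184,0],[250,-230,0],[300,-275,0],[350,-321,0],[400,-367,20],[450,-413,40],[496,-456,60],[496,-456,90],[496,-456,110],[496,-456,116],[496,-456,116]],"turn":[[0,0,5],[0,0,10],[0,0,15],[0,0,20],[0,0,25],[0,0,30],[0,0,35],[0,0,40],[0,0,45],[0,0,49.2],[0,0,49.2],[0,0,49.2],[0,0,49.2],[0,0,49.2]],"grip":[0,0,0,0,0,0,0,0,0,0,0,0,0,0]}' 30
python3 - <<'E'
from h import *
st=read_state(); print(st['clock'],st['ft_force'])
goto([.5323,.0210,.09],-115.7)
E
```

```text
clock: 1.85
tool_pos: [0.5317, 0.0198, 0.1403]
orientation: [-0.0, 0.975, -0.223, -0.001]
ft_force: [-0.1, -0.2, 0.6]
width: 0.043
1.85 [-0.07710628 -0.19908897  0.57892601]
offset [ 0.1 -1.4 50.3] turn [-0.   0.1 -0. ]
```

```bash
python3 -m handwheel '{"offset":[[0,-1,25],[0,-1,45],[0,-1,51],[0,-1,53],[0,-1,54],[0,-1,54]],"turn":[[0,0,0],[0,0,0],[0,0,0],[0,0,0],[0,0,0],[0,0,0]],"grip":[0,0,0,0,0,0]}'
python3 - <<'E'
from h import *
s=snapshot('side'); f=s['frame']; x,y=proj(s,[.53,.02,.07])[0].astype(int); print(x,y)
cv2.imwrite('pics/press.png',cv2.resize(f[y-70:y+40,x-70:x+70],None,fx=5,fy=5,interpolation=cv2.INTER_CUBIC))
E
```

```text
clock: 2.6
tool_pos: [0.5324, 0.0206, 0.0869]
orientation: [-0.0, 0.975, -0.223, -0.0]
ft_force: [-0.3, -0.3, 0.7]
width: 0.0425
240 171
```

Not touching yet, so I descend in small steps.

```bash
python3 -m handwheel '{"offset":[[0,0,2],[0,0,3],[0,0,4],[0,0,4]],"turn":[[0,0,0],[0,0,0],[0,0,0],[0,0,0]],"grip":[0,0,0,0]}'
```

```text
clock: 3.15
tool_pos: [0.5341, 0.0209, 0.0861]
orientation: [-0.001, 0.975, -0.223, 0.001]
ft_force: [-7.7, -1.1, 30.4]
width: 0.0429
```

```bash
python3 - <<'E'
from h import *
goto([.5245,-.036,.0845],-101.5)
goto([.5152,-.0962,.0845],-87.3)
E
```

```text
offset [16.1 55.4  1.5] turn [ -0.1  -0.1 -14.3]
offset [ 33.8 113.6   1.4] turn [ -0.1  -0.2 -28.5]
```

```bash
python3 -m handwheel '{"offset":[[0,0,1.5],[2,6,1.5],[4,14,1.5],[7,24,1.5],[10,34,1.5],[13,45,1.5],[16,55,1.5],[16,55,1.5]],"turn":[[0,0,0],[0,0,-2],[0,0,-4],[0,0,-6],[0,0,-9],[0,0,-12],[0,0,-14.3],[0,0,-14.3]],"grip":[0,0,0,0,0,0,0,0]}'
python3 - <<'E'
from meas import *
s=snapshot('top'); cv2.imwrite('pics/mid.png',cv2.resize(s['frame'][90:240,210:360],(600,600),interpolation=cv2.INTER_CUBIC))
goto([.5152,-.0962,.0845],-87.3)
E
```

```text
clock: 4.15
tool_pos: [0.5266, -0.0367, 0.0862]
orientation: [-0.0, 0.995, -0.1, 0.004]
ft_force: [-0.9, -1.9, 11.9]
width: 0.0427
offset [ 0.7 60.6  1.6] turn [ -0.   -0.4 -14.2]
```

View pics/mid.png

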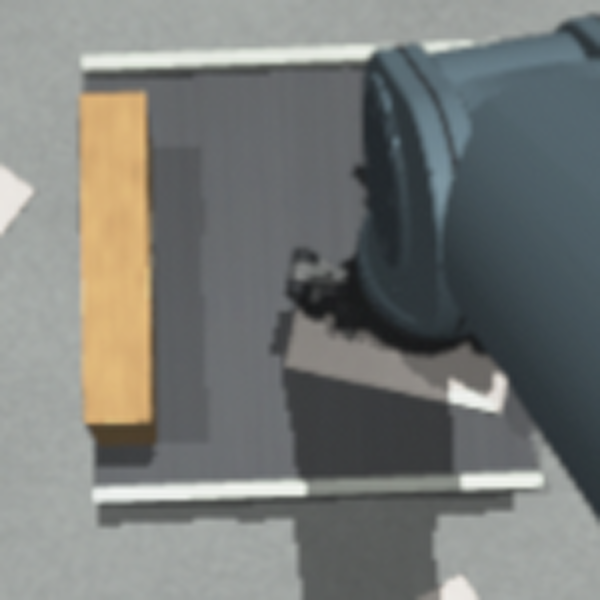

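The cover followed: its left edge is now at crop pixel (290,340), and its bottom edge is turned as planned. I carry on dragging.

```bash
python3 -m handwheel '{"offset":[[0,4,1.7],[0,12,1.7],[0,22,1.7],[0,32,1.7],[0,42,1.7],[0.5,52,1.7],[0.7,60.6,1.7],[0.7,60.6,1.5],[0.7,60.6,0]],"turn":[[0,0,-1],[0,0,-3],[0,0,-5],[0,0,-7],[0,0,-9],[0,0,-11.5],[0,0,-14.2],[0,0,-14.2],[0,0,-14.2]],"grip":[0,0,0,0,0,0,0,0,0]}'
python3 - <<'E'
from h import *
goto([.5152,-.0962,.130],-87.3)
E
```

```text
clock: 5.32
tool_pos: [0.5158, -0.0965, 0.0867]
orientation: [0.0, 1.0, 0.023, 0.004]
ft_force: [0.4, -0.9, -0.7]
width: 0.0423
offset [ -0.2  -0.3 -43.3] turn [ 0.1 -0.5 -0. ]
```

```bash
python3 - <<'E'
from h import *
goto([.27,-.55,.24],-40)
E
python3 -m handwheel '{"offset":[[0,0,-20],[0,0,-50],[0,0,-90],[0,0,-120]],"turn":[[0,0,0],[0,0,0],[0,0,0],[0,0,-8]],"grip":[0,-0.5,-1,-1]}'
```

```text
offset [-265.5  441.6 -155.1] turn [  0.2  -0.4 -47.3]
clock: 5.82
tool_pos: [0.5148, -0.0962, 0.2081]
orientation: [0.001, 0.995, 0.095, 0.004]
ft_force: [0.0, 1.0, 0.5]
width: 0.0852
```

```bash
python3 - <<'E'
from h import *
goto([.27,-.55,.24],-40)
E
```

```text
offset [-325.8  399.5  -33.6] turn [  0.3  -0.4 -39.1]
```

```bash
python3 -m handwheel '{"offset":[[-30,40,-20],[-70,85,-34],[-110,135,-34],[-150,185,-34],[-190,235,-34],[-230,285,-34],[-270,335,-34],[-300,370,-34],[-325,400,-34]],"turn":[[0,0,-4],[0,0,-8],[0,0,-13],[0,0,-18],[0,0,-23],[0,0,-28],[0,0,-33],[0,0,-37],[0,0,-39]],"grip":[-1,-1,-1,-1,-1,-1,-1,-1,-1]}'
python3 - <<'E'
from meas import *
s=snapshot('top'); f=s['frame']; g=cv2.cvtColor(f,cv2.COLOR_BGR2GRAY)
w=((g>165)*255).astype(np.uint8)
x,y=proj(s,[.515,-.104,.063])[0].astype(int)
c=big(w,(x-50,y-30,x+50,y+30)); cc,a=rect(s,c,.063,'cover')
E_x=np.array([np.cos(np.radians(2.7)),np.sin(np.radians(2.7))]); print('in stand',(cc-[565.1,13.3])@E_x,(cc-[565.1,13.3])@[-E_x[1],E_x[0]])
# tray: dark frame edges refined
x,y=proj(s,[.445,-.326,.06])[0].astype(int)
o=np.zeros((600,800,3),np.uint8); o[:,:400]=cv2.resize(f[y-30:y+30,x-20:x+20],(400,600),interpolation=cv2.INTER_CUBIC); o[:400,400:]=cv2.resize(f[115:215,260:360],(400,400),interpolation=cv2.INTER_CUBIC); print(x-20,y-30)
cv2.imwrite('pics/after.png',o)
E
```

```text
clock: 6.95
tool_pos: [0.2685, -0.5523, 0.2399]
orientation: [0.002, 0.907, 0.421, 0.003]
ft_force: [0.4, 0.4, 0.1]
width: 0.0854
cover c [ 518.1 -105.5] size [131.2  66. ] long axis yaw -87.9
in stand -52.50398237196716 -116.43924697420886
411 178
```

View pics/after.png

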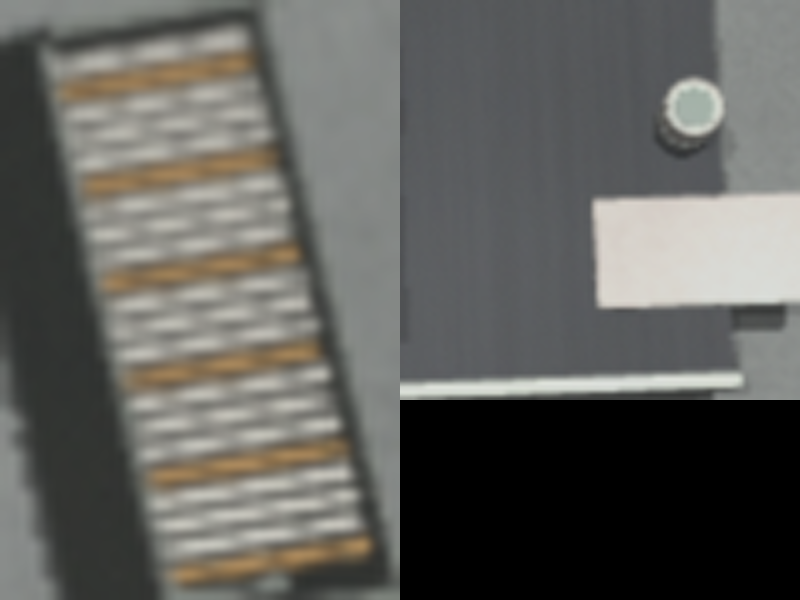

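The cover is square to the stand, overhanging about 51 mm, and the loupe is untouched at crop (693,105). The tray's corners came out about 10 mm too small, because its lit rim blends into the table. I take one contrast-enhanced look.

```bash
python3 - <<'E'
from h import *
f=np.mean([snapshot('top')['frame'].astype(float) for _ in range(6)],0)
c=f[176:240,400:452].mean(2); np.save('avg.npy',f)
c=cv2.resize(c.astype(np.float32),None,fx=9,fy=9,interpolation=cv2.INTER_CUBIC)
c=np.clip((c-40)*255/(150-40),0,255).astype(np.uint8); c=cv2.cvtColor(c,cv2.COLOR_GRAY2BGR)
for i in range(0,c.shape[1],90): cv2.line(c,(i,0),(i,6),(0,0,255),1)
cv2.imwrite('pics/tray2.png',c); print(c.shape)
E
```

```text
(576, 468, 3)
```

View pics/tray2.png

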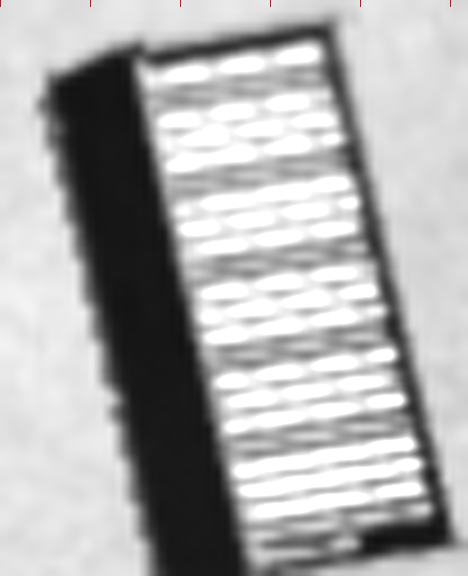

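```bash
python3 - <<'E'
from h import *
s=snapshot('top')
c=lambda p:(np.array(p,float)+.5)/9-.5+[400,176]
far=cast(s,c([[150,52],[330,25]]),.064)[:,:2]*1e3; near=cast(s,c([[447,545],[365,557]]),.064)[:,:2]*1e3
L=cast(s,c([[138,65],[240,565]]),.056)[:,:2]*1e3; Rr=cast(s,c([[332,45],[447,545]]),.056)[:,:2]*1e3
for n,p in zip('far near L R'.split(),(far,near,L,Rr)): d=p[0]-p[1]; print(n,p.round(1).tolist(),np.degrees(np.arctan2(d[1],d[0])).round(1))
a=np.radians(9.4); ex=np.array([np.cos(a),np.sin(a)]); ey=np.array([-ex[1],ex[0]])
print('x far,near',(far@ex).mean(),(near@ex).mean(),'y L,R',(L@ey).mean(),(Rr@ey).mean())
cx=((far@ex).mean()+(near@ex).mean())/2; cy=(L@ey).mean()-27.5; print('centre',cx*ex+cy*ey, 'alt from R', ((Rr@ey).mean()+27.5-2)-0)
E
```

```text
far [[509.2, -292.2], [516.9, -338.8]] 99.3
near [[382.4, -360.9], [379.0, -340.2]] -80.7
L [[507.2, -292.4], [376.6, -312.3]] 8.7
R [[513.1, -342.9], [382.6, -364.9]] 9.6
x far,near 454.64730962119256 318.3037948161816 y L,R -370.44507558222045 -422.2875168793953
centre [ 446.28078335 -329.48004197] alt from R -396.7875168793953
```

```bash
python3 - <<'E'
from h import *
goto([.5195,-.1435,.15],2.1)
goto([.5195,-.1435,.0695],2.1)
E
```

```text
offset [469.2 -71.7  92.6] turn [  0.5  -0.2 -42.1]
offset [468.7 -72.3 173.1] turn [  0.5  -0.2 -42.1]
```

```bash
python3 -m handwheel '{"offset":[[25,-4,0],[70,-11,0],[120,-18,0],[170,-26,0],[220,-34,0],[270,-41,0],[320,-49,0],[370,-57,20],[415,-63,40],[450,-69,60],[469,-72,85],[469,-72,92],[469,-72,92]],"turn":[[0,0,-3],[0,0,-7],[0,0,-11],[0,0,-15],[0,0,-20],[0,0,-24],[0,0,-29],[0,0,-33],[0,0,-37],[0,0,-40],[0.5,-0.2,-42],[0.5,-0.2,-42],[0.5,-0.2,-42]],"grip":[-1,-1,-1,-1,-1,-1,-1,-1,-1,-1,-1,-1,-1]}' 40
python3 - <<'E'
from h import *
goto([.5195,-.1435,.0695],2.1)
E
```

```text
clock: 8.98
tool_pos: [0.5184, -0.1436, 0.1506]
orientation: [0.0, 0.695, 0.719, -0.001]
ft_force: [0.0, -1.1, 0.8]
width: 0.0857
offset [ 0.1  1.2 81.1] turn [-0.1  0.1 -0.1]
```

```bash
python3 -m handwheel '{"offset":[[0,1,20],[0,1.2,45],[0,1.2,65],[0,1.2,75],[0,1.2,81],[0,1.2,81],[0,1.2,81]],"turn":[[0,0,0],[0,0,0],[0,0,0],[0,0,0],[0,0,0],[0,0,0],[0,0,0]],"grip":[-1,-1,-1,-1,-1,-1,-1]}'
python3 - <<'E'
from h import *
s=snapshot('side'); f=s['frame']; x,y=proj(s,[.52,-.14,.07])[0].astype(int); print(x,y)
cv2.imwrite('pics/pick.png',cv2.resize(f[y-50:y+30,x-50:x+50],None,fx=7,fy=7,interpolation=cv2.INTER_CUBIC))
E
```

```text
clock: 9.85
tool_pos: [0.52, -0.1437, 0.0702]
orientation: [0.0, 0.695, 0.719, -0.0]
ft_force: [0.4, -0.0, 0.6]
width: 0.0853
270 151
```

View pics/pick.png

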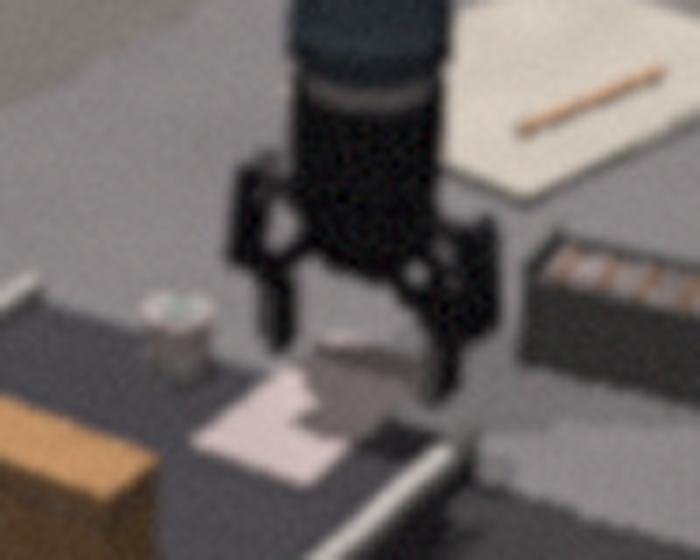

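The fingers straddle the overhanging end, with tips at crop (280,345) and (435,395) and clear of the loupe at (178,335). I go 3 mm lower, then close.

```bash
python3 -m handwheel '{"offset":[[0,0,3],[0,0,3],[0,0,3],[0,0,3],[0,0,3],[0,0,3],[0,0,3],[0,0,3]],"turn":[[0,0,0],[0,0,0],[0,0,0],[0,0,0],[0,0,0],[0,0,0],[0,0,0],[0,0,0]],"grip":[-1,-0.8,-0.6,-0.4,-0.2,0.2,0.2,0.2]}' 40
```

```text
clock: 10.9
tool_pos: [0.5201, -0.1438, 0.0673]
orientation: [0.001, 0.695, 0.719, -0.0]
ft_force: [-1.1, -0.5, 5.0]
width: 0.0633
```

```bash
python3 -m handwheel '{"offset":[[0,0,-2],[0,0,-6],[0,0,-12],[0,0,-20],[0,0,-35],[0,0,-55],[0,0,-75],[0,0,-82],[0,0,-82]],"turn":[[0,0,0],[0,0,0],[0,0,0],[0,0,0],[0,0,0],[0,0,0],[0,0,0],[0,0,0],[0,0,0]],"grip":[0.2,0.2,0.2,0.2,0.2,0.2,0.2,0.2,0.2]}' 60
python3 - <<'E'
from h import *
s=snapshot('side'); f=s['frame']; x,y=proj(s,[.52,-.14,.15])[0].astype(int); print(x,y)
cv2.imwrite('pics/lift.png',cv2.resize(f[y-40:y+50,x-55:x+45],None,fx=6.5,fy=6.5,interpolation=cv2.INTER_CUBIC))
E
```

```text
clock: 12.02
tool_pos: [0.5204, -0.1438, 0.1501]
orientation: [0.001, 0.695, 0.719, -0.0]
ft_force: [-0.7, -0.6, -1.3]
width: 0.0626
271 131
```

View pics/lift.png

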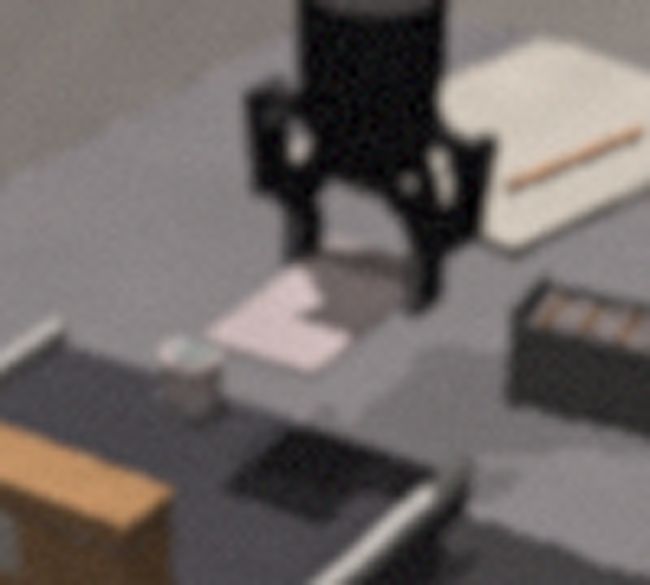

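The cover is held level in the jaws, with its free end at crop (310,370) clear of the stand, and the loupe is untouched.

```bash
python3 - <<'E'
from h import *
print(rot().as_matrix().round(3).tolist())
goto([.4084,-.3352,.11],-80.7)
E
```

```text
[[-0.035, 0.999, 0.0], [0.999, 0.035, -0.002], [-0.002, 0.0, -1.0]]
offset [-187.4 -118.2   39.6] turn [ 0.1  0.1 82.7]
```

```bash
python3 -m handwheel '{"offset":[[-8,-5,0],[-25,-16,0],[-45,-28,0],[-67,-42,0],[-90,-57,0],[-113,-71,0],[-135,-85,0],[-155,-98,0],[-172,-108,5],[-182,-115,12],[-187,-118,20],[-187.4,-118.2,30],[-187.4,-118.2,36],[-187.4,-118.2,39.6],[-187.4,-118.2,39.6],[-187.4,-118.2,39.6]],"turn":[[0,0,3],[0,0,9],[0,0,16],[0,0,24],[0,0,32],[0,0,40],[0,0,48],[0,0,56],[0,0,64],[0,0,72],[0,0,78],[0,0,82],[0,0,82.7],[0,0,82.7],[0,0,82.7],[0,0,82.7]],"grip":[0.2,0.2,0.2,0.2,0.2,0.2,0.2,0.2,0.2,0.2,0.2,0.2,0.2,0.2,0.2,0.2]}'
python3 - <<'E'
from h import *
goto([.4084,-.3352,.11],-80.7)
s=snapshot('top'); t=snapshot('side'); out=np.zeros((600,800,3),np.uint8)
x,y=proj(s,[.446,-.329,.1])[0].astype(int); print(x-30,y-45)
c=cv2.resize(s['frame'][y-45:y+40,x-30:x+30],None,fx=7,fy=7,interpolation=cv2.INTER_CUBIC); out[:595,:420]=c
x,y=proj(t,[.446,-.329,.08])[0].astype(int); print(x-30,y-30)
c=cv2.resize(t['frame'][y-30:y+30,x-30:x+30],None,fx=6,fy=6,interpolation=cv2.INTER_CUBIC); out[:360,430:790]=c
cv2.imwrite('pics/hover.png',out)
E
```

```text
clock: 14.08
tool_pos: [0.4085, -0.3353, 0.1103]
orientation: [0.001, 0.997, 0.081, 0.0]
ft_force: [0.3, 0.1, -0.8]
width: 0.0629
offset [-0.1 -0.2  0.3] turn [ 0.1 -0.   0. ]
411 161
285 104
```

View pics/hover.png

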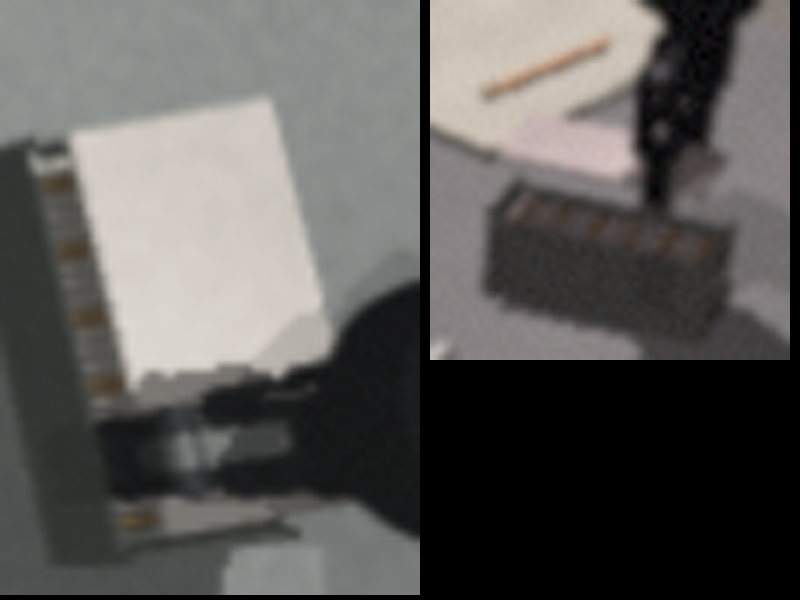

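The cover hovers over the tray. Its free end corners are at crop (75,132) and (272,97), and the side view shows it level. I check its pose.

```bash
python3 - <<'E'
from h import *
s=snapshot('top'); c=lambda p:(np.array(p,float)+.5)/7-.5+[411,161]
g=cv2.cvtColor(s['frame'],cv2.COLOR_BGR2GRAY)
W=cast(s,c([[75,132],[272,97],[125,385],[330,340]]),.1057)[:,:2]*1e3
an=lambda d:np.degrees(np.arctan2(d[1],d[0])).round(1)
print(W.round(1).tolist(),'width',np.linalg.norm(W[0]-W[1]),an(W[0]-W[1]),an(W[0]-W[2]),an(W[1]-W[3]))
a=np.radians(9.3); ex=np.array([np.cos(a),np.sin(a)]); ey=np.array([-ex[1],ex[0]])
e=W[:2].mean(0); print('centre',e-65*ex,'minus tray',(((e-65*ex)-[446.2,-329.0])@ex),((W.mean(0)-[446.2,-329.0])@ey))
E
```

```text
[[506.2, -285.8], [518.1, -348.2], [425.3, -297.5], [440.4, -361.6]] width 63.47861891259865 100.9 8.2 9.8
centre [ 448.00524779 -327.50178357] minus tray 2.0236366037769162 1.3965239895861683
```

```bash
python3 - <<'E'
from h import *
goto([.4075,-.3359,.0715],-80.7)
E
python3 -m handwheel '{"offset":[[-1,0.5,6],[-1,0.5,15],[-1,0.5,24],[-1,0.5,31],[-1,0.5,36],[-1,0.5,38.5],[-1,0.5,38.5]],"turn":[[0,0,0],[0,0,0],[0,0,0],[0,0,0],[0,0,0],[0,0,0],[0,0,0]],"grip":[0.2,0.2,0.2,0.2,0.2,0.2,0.2]}'
python3 - <<'E'
from h import *
s=snapshot('top'); t=snapshot('side'); out=np.zeros((600,800,3),np.uint8)
x,y=proj(s,[.446,-.329,.07])[0].astype(int); print(x-30,y-45)
c=cv2.resize(s['frame'][y-45:y+40,x-30:x+30],None,fx=7,fy=7,interpolation=cv2.INTER_CUBIC); out[:595,:420]=c
x,y=proj(t,[.446,-.329,.06])[0].astype(int); print(x-30,y-30)
c=cv2.resize(t['frame'][y-30:y+30,x-30:x+30],None,fx=6,fy=6,interpolation=cv2.INTER_CUBIC); out[:360,430:790]=c
cv2.imwrite('pics/hover2.png',out)
E
```

```text
offset [-1.1  0.3 38.8] turn [ 0.1 -0.   0. ]
clock: 15.1
tool_pos: [0.4076, -0.336, 0.0717]
orientation: [0.001, 0.997, 0.081, 0.0]
ft_force: [0.3, -0.2, -1.0]
width: 0.0629
404 163
284 109
```

View pics/hover2.png

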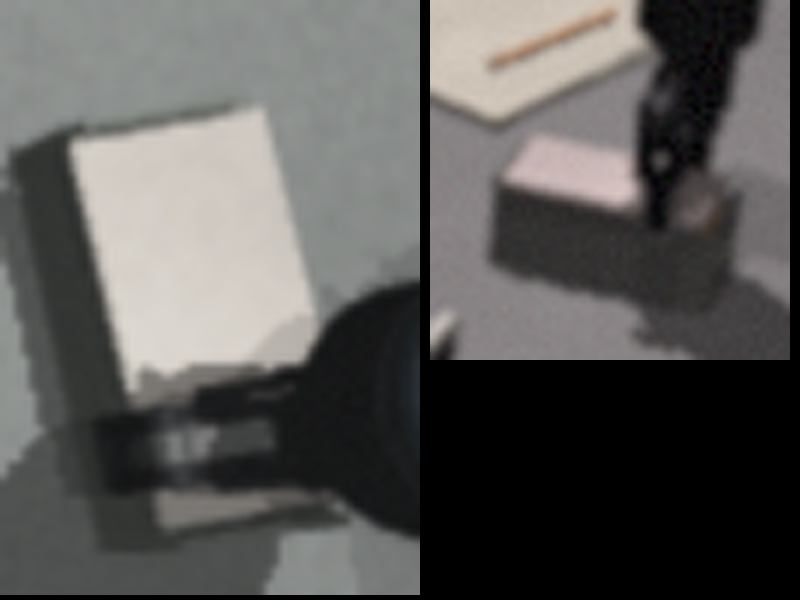

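The cover (far edge (70,145)–(265,105), near edge about (150,532)–(320,505)) shows dark gaps of similar width at both end walls. It is centred and square, so I lower it.

```bash
python3 -m handwheel '{"offset":[[0,0,2],[0,0,4],[0,0,6],[0,0,7],[0,0,7.8],[0,0,8.3],[0,0,8.3]],"turn":[[0,0,0],[0,0,0],[0,0,0],[0,0,0],[0,0,0],[0,0,0],[0,0,0]],"grip":[0.2,0.2,0.2,0.2,0.2,0.2,0.2]}'
```

```text
clock: 16.08
tool_pos: [0.4078, -0.3362, 0.0641]
orientation: [0.001, 0.997, 0.081, 0.0]
ft_force: [-2.3, 1.6, 5.0]
width: 0.0629
```

Contact at about 5 N, at the expected rim height. I release.

```bash
python3 -m handwheel '{"offset":[[0,0,0],[0,0,0],[0,0,0],[0,0,0],[0,0,0],[0,0,-4],[0,0,-15],[0,0,-40],[0,0,-80],[0,0,-120],[0,0,-150]],"turn":[[0,0,0],[0,0,0],[0,0,0],[0,0,0],[0,0,0],[0,0,0],[0,0,0],[0,0,0],[0,0,0],[0,0,0],[0,0,0]],"grip":[-0.5,-0.8,-1,-1,-1,-1,-1,-1,-1,-1,-1]}'
python3 - <<'E'
from h import *
goto([.30,-.10,.30],-80)
E
```

```text
clock: 17.45
tool_pos: [0.408, -0.3361, 0.2167]
orientation: [0.002, 0.997, 0.081, 0.001]
ft_force: [0.9, -0.2, -0.8]
width: 0.0856
offset [ -68.2 -250.2  -84.4] turn [ 0.2 -0.1 -0.7]
```

```bash
python3 -m handwheel '{"offset":[[-20,20,-10],[-60,60,-20],[-100,100,-20],[-140,140,-20],[-168,170,-20],[-168,170,-20]],"turn":[[0,0,0],[0,0,-5],[0,0,-10],[0,0,-10],[0,0,-10],[0,0,-10]],"grip":[-1,-1,-1,-1,-1,-1]}'
python3 - <<'E'
from meas import *
s=snapshot('top'); t=snapshot('side'); f=s['frame']; g=cv2.cvtColor(f,cv2.COLOR_BGR2GRAY); out=np.zeros((600,800,3),np.uint8)
w=((g>165)*255).astype(np.uint8); x,y=proj(s,[.446,-.329,.059])[0].astype(int)
cc,a=rect(s,big(w,(x-30,y-40,x+30,y+40)),.059,'cover on tray')
c=cv2.resize(f[y-35:y+35,x-25:x+25],None,fx=8,fy=8,interpolation=cv2.INTER_CUBIC); out[:560,:400]=c; print(x-25,y-35)
x,y=proj(t,[.446,-.329,.05])[0].astype(int)
out[:390,408:798]=cv2.resize(t['frame'][y-30:y+30,x-30:x+30],(390,390),interpolation=cv2.INTER_CUBIC)
out[395:600,408:798]=cv2.resize(f[80:240,90:394],(390,205))
cv2.imwrite('pics/final.png',out)
cs=((cv2.cvtColor(f,cv2.COLOR_BGR2HSV)[...,1]>110)&(g>60)).astype(np.uint8)*255
rect(s,big(cs,(225,108,250,200)),.16,'case')
from pickle import load
s0=load(open('s0.pkl','rb'))['top']['frame']
for n,(a,b,c,d) in dict(short=(135,175,185,235),loupe=(318,125,350,155)).items(): print(n,'mean abs diff',np.abs(f[b:d,a:c].astype(int)-s0[b:d,a:c]).mean())
E
```

```text
clock: 18.2
tool_pos: [0.2661, -0.534, 0.2377]
orientation: [0.003, 0.986, 0.165, 0.0]
ft_force: [0.2, 0.5, -1.3]
width: 0.0855
cover on tray c [ 447.5 -329.4] size [129.7  65.4] long axis yaw 11.0
407 173
case c [546.  120.5] size [179.5  33.4] long axis yaw 2.0
short mean abs diff 1.5972222222222223
loupe mean abs diff 1.50625
```

View pics/final.png

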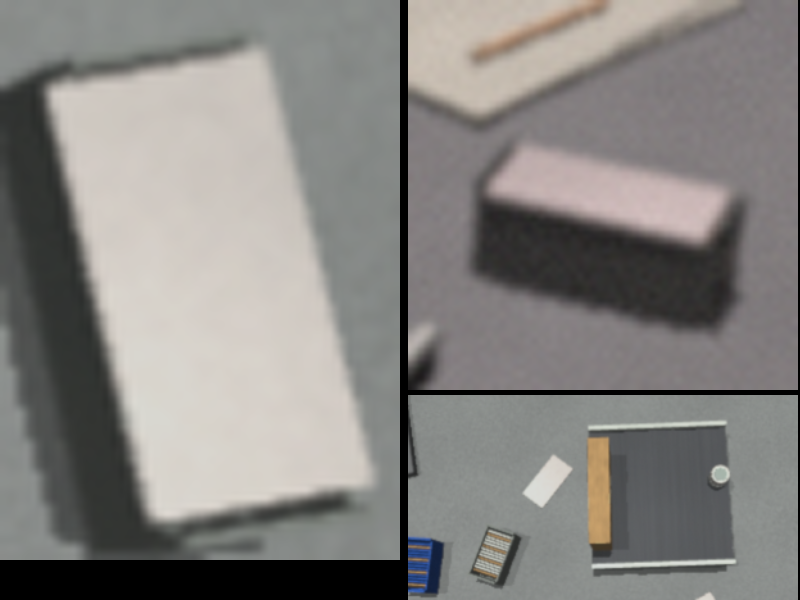

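The cover lies flat between the end walls. The fitted yaw reads 11.0°, against 9.3° for the tray. I check that with line fits before handing in.

```bash
python3 - <<'E'
from meas import *
f=np.mean([snapshot('top')['frame'].astype(np.float32) for _ in range(4)],0); s=snapshot('top')
x0,y0=407,173; g=cv2.resize(f[y0:y0+70,x0:x0+50].mean(2),None,fx=8,fy=8,interpolation=cv2.INTER_CUBIC)
c=max(cv2.findContours((g>155).astype(np.uint8),cv2.RETR_EXTERNAL,cv2.CHAIN_APPROX_NONE)[0],key=cv2.contourArea).reshape(-1,2)
W=cast(s,(c+.5)/8-.5+[x0,y0],.059)[:,:2]*1e3
m=W.mean(0); a=np.radians(9.7); ex=np.array([np.cos(a),np.sin(a)]); ey=np.array([-ex[1],ex[0]]); q=np.c_[(W-m)@ex,(W-m)@ey]
for n,k in dict(L=(q[:,1]>20)&(abs(q[:,0])<50),R=(q[:,1]<-20)&(abs(q[:,0])<50),far=(q[:,0]>50)&(abs(q[:,1])<22),near=(q[:,0]<-50)&(abs(q[:,1])<22)).items():
    v=cv2.fitLine(W[k].astype(np.float32),cv2.DIST_HUBER,0,.01,.01).ravel(); print(n,np.degrees(np.arctan2(v[1],v[0])).round(2),'at',(v[2:]-[0,0])@(ex if n in('far','near') else ey))
print('tray ref along ex',np.array([446.2,-329])@ex,'ey',np.array([446.2,-329])@ey)
# dark base outline: tray left wall bottom at table
# tray end gaps: darkness beyond far/near edges
K=lambda X:proj(s,X)[0]
for lat in(-20,-10,0,10,20):
    r=[]
    for sg in(1,-1):
        P=np.array([np.r_[m+ex*sg*t+ey*lat,.060]for t in np.arange(620,760,5)/10*1000/1000]); P=np.array([np.r_[(m+ex*sg*t+ey*lat)/1e3,.061] for t in np.arange(60,78,1.)])
        px=proj(s,P).astype(np.float32); r.append(cv2.remap(f.mean(2).astype(np.float32),px[:,0].reshape(1,-1),px[:,1].reshape(1,-1),cv2.INTER_CUBIC).ravel().round().astype(int).tolist())
    print(lat,r)
E
```

```text
L 10.71 at -367.6149703581631
R 10.72 at -432.987182862997
far -79.32 at 449.9701226749869
near -78.36 at 320.96613716987605
tray ref along ex 384.3878820305606 ey -399.47640249213697
-20 [[196, 196, 195, 195, 186, 167, 145, 122, 109, 105, 112, 123, 130, 133, 135, 136, 136, 137], [206, 206, 191, 166, 130, 95, 72, 59, 61, 78, 101, 123, 130, 131, 134, 136, 136, 136]]
-10 [[195, 195, 197, 194, 180, 160, 133, 110, 96, 96, 110, 122, 128, 134, 138, 138, 140, 140], [207, 209, 208, 183, 149, 106, 77, 64, 67, 83, 102, 116, 128, 131, 131, 133, 134, 134]]
0 [[197, 199, 197, 187, 174, 152, 124, 104, 97, 106, 117, 126, 134, 139, 140, 141, 141, 141], [210, 208, 211, 203, 165, 124, 82, 63, 61, 74, 96, 113, 123, 132, 134, 135, 135, 135]]
10 [[198, 198, 191, 184, 167, 140, 116, 100, 102, 110, 119, 129, 136, 138, 139, 139, 139, 139], [210, 211, 202, 189, 161, 125, 95, 72, 66, 77, 102, 124, 126, 117, 104, 92, 95, 112]]
20 [[199, 198, 201, 195, 175, 152, 124, 102, 93, 99, 114, 126, 133, 137, 139, 139, 139, 139], [211, 213, 212, 197, 176, 141, 107, 84, 76, 85, 100, 118, 125, 116, 106, 102, 107, 117]]
```

```bash
python3 -c "
from station import *
print(sign_off())"
```

```text
the job is handed in; nothing more can be done
None
```

The largest plate is back on the longer tray, lying flat on the rim between the end walls. The gripper has let go and is clear, and I handed the job in at about 18.5 s of the 61 s.

- **Slide:** I pressed two fingertips on the plate, turned it square to the stand and slid it past the loupe. It stuck out about 51 mm past the open end.
- **Pinch and lift:** I gripped the overhanging part by its long edges with the tool pointing down, and lifted it away level.
- **Set down:** I lowered it over the tray to a light contact of about 5 N before opening the jaws.

**Last checks (top and side cameras):**
- **Along the tray:** the gaps at the two end walls look equal to within about 1 mm.
- **Across the tray:** the plate is about 1 mm off centre.
- **Square:** the plate's yaw is about 10.7°. The tray's is about 9.7° from the dark gaps at its end walls, or 9.3° from my earlier picks, so the plate is 1 to 1.5° off square. I left that rather than risk a nudge.
- **Other things:** the case fit matches the start within 1 mm, and the short tray and loupe look unchanged. I did not measure again whether the long tray moved during the placing.

**One disagreement:** my first tray corner picks came out about 10 mm short, because its lit rim blends into the table. A second, contrast-enhanced look agreed with the given sizes to within about 2 mm.

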